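Set the strain viewer and hold its filter flap at the balance point

TASK

Get the strain viewer ready to look at the glass hook standing on it: first, with the filter flap still lying down, turn the knurled sleeve until it clicks in at number three (its pointer at the group of three dots). Then take the flap by its handle bar and swing it up to its balance point, bolt upright, without letting it go over on to the glass, and keep holding it there by the bar: the job finishes with the gripper still holding the flap upright. Leave the glass hooks and the jar where they stand.

Things in the scene. Friction and masses are not known exactly. Their poses are not given: they have to be found in the camera images.
- viewer: the strain viewer, fixed: grey base plate 200 x 300 mm, top 14 mm above the worktop. Origin: centre of its underside. x points to its back (away from the robot), y left, z up; turned up to 0.3 rad. Flap hinge at x 0.030, y 0.055; sleeve at -0.020, -0.105. Hinge posts 22 x 8 mm, 61 mm tall, at x 0.030, y -0.014 and 0.124; rest pegs 60 mm tall at x -0.055, y 0.008 and 0.102
- flap (a joint): hinge angle of the filter flap, rad: 0 = upright (plumb), exactly its balance point; negative leans to the front (robot), positive to the back, over the glass. Starts lying forward on its stop, -1.35; back stop 1.2. Almost free hinge (0.003 N m); the flap (about 0.3 kg, symmetrical) falls to the side it leans to
- flap_hinge (a point): middle of the hinge axis, 50 mm above the worktop; the axis runs along the viewer's y; its orientation turns with the flap
- flap_bar (a point): middle of the flap's handle bar: dark round steel, 12 mm thick, 106 mm long, parallel to the hinge and 170 mm from it, on two 8 mm rods 90 mm apart (clear). 49 mm open gap between bar and flap frame (110 mm wide, 10 mm thick, ends 115 mm from the hinge). Can be pinched from above; rolls between the pads as the flap swings. y along the bar, z from hinge to bar
- sleeve (a joint): angle of the sleeve, rad, growing counter-clockwise seen from above; spring clicks at 0 = number one (one dot), 0.6 = two, 1.2 = three, 1.8 = four; stops at -0.12 and 1.92. Starts near one or two. Turning over a click takes about 0.1 N m; let go, it springs to the nearest click
- sleeve_grip (a point): on the upright axis of the black knurled sleeve, 52 mm above the worktop, at grip height. Sleeve: 40 mm diameter from 27 to 64 mm above the worktop, 48 mm flange below; white pointer on the flange, white line on top. Dot groups on the 88 mm metal dial face mark the clicks: number one is 0.9 rad clockwise, four 0.9 rad counter-clockwise of the viewer's front (-x). Turns with the sleeve
- specimen: pale green bent glass hook, 46 x 57 x 79 mm, standing loose on the base plate behind the flap; origin at the centre of its underside
- hook_beside: mottled teal glass hook, 45 x 52 x 64 mm, standing on the worktop left of the viewer; origin at the centre of its underside
- jar_beside: closed jar, 79 mm in diameter, 90 mm tall, on the worktop right of the viewer; origin at the centre of its underside
There are look-alikes about, which are no part of the job. What is shaped like the specimen but blue is not meant.

How it is judged:
On the way, in this order (a step that is already met when the one before it is completed fails the run):
1. the sleeve clicks in at number three while the flap still lies down (value of joint sleeve between 1.06 and 1.34 rad and value of joint flap below -1.1 rad and contact force between the fingers and sleeve below 0.05 N), for 0.3 s.
2. the flap is swung up to its balance point and held there (value of joint flap between -0.07 and 0.07 rad and contact force between the fingers and flap above 0.2 N), for 0.3 s.
At the end, for the whole second after the job is handed in: The gripper holds the flap by its bar (fingers touching it, tool centre within 45 mm of the middle of the bar), still and within 0.07 rad (4 degrees) of upright; the sleeve sits at number three (1.2 rad, within 0.14); the two glass hooks and the jar stand within 20 mm of where they were (all of step 2 and velocity of joint flap between -0.1 and 0.1 rad/s and distance between the grasp point and flap_bar below 0.045 m and value of joint sleeve between 1.06 and 1.34 rad and distance of each of specimen, hook_beside, jar_beside from where it was at the start of the episode below 0.02 m and angle between each of specimen, hook_beside, jar_beside's own z axis and vertical below 0.3 rad); the arm keeps its last pose, push and grip.
It fails at once if the flap is let over past its balance point toward the glass (more than 0.35 rad) (value of joint flap above 0.35 rad).
It fails at once if a glass hook or the jar is knocked over or pushed away (distance of any of specimen, hook_beside, jar_beside from where it was at the start of the episode above 0.03 m or angle between any of specimen, hook_beside, jar_beside's own z axis and vertical above 0.5 rad).
It also fails if it takes over 56 s, if anything falls off the work surface, if the arm or the gripper's body presses on something with over 40 N, if the wrist force passes 120 N, or if a joint passes its speed limit or range.

ROBOT

A 6-joint arm with a two-finger parallel gripper is mounted at the origin on a cart in front of the work surface, level with it; the furniture and walls round the work are solid. World frame = base frame: x ahead of the robot, y to its left, z up, the work surface at z = 0. Lengths are in m, angles in rad, forces in N, time in s.
With the tool pointing down it reaches from about 0.425 to 0.95 m from the base axis. Payload 3.5 kg.
Tool frame: the origin (TCP) lies between the finger pads, 19 mm behind the fingertips; this is the grasp point; z points along the fingers, y is the line along which they close (so a half turn about z gives the same grasp; the last joint's range is limited). The gripper opens to 85 mm and grips with 20 to 120 N. Pads are 22 mm wide; open, the fingers measure 114 mm over their backs; the gripper's body (76 mm by 85 mm) begins 54 mm behind the grasp point. The pads swing forward as they close: fully open they stand 13 mm farther back than shut.
Start: joints at [-1.33, 0.286, 1.577, -0, 1.279, -0.15], TCP at [0.257, -0.624, 0.25] pointing down, gripper open.
Joint ranges: [-2.77, 2.77], [-0.9, 2.22], [0.21, 2.48], [-1.53, 4.67], [0.24, 2.81], [-2.84, 2.84]. Speed limits (rad/s): [2.79, 2.79, 3.14, 3.14, 3.14, 3.14].

INTERFACE

Orientations are given as a unit quaternion [x, y, z, w].
In Python, from plant import ctrl gives the robot as it stands. The module is installed in compiled form; this text tells all that it offers.
- The arm moves only by the tool send_rows, never from a script. Its argument "rows" is text: rows parted by semicolons, each of 7 numbers parted by spaces: the turn, a rotation vector about the tool's x, y, z in a scale on which 1.0 is 180 degrees, then the shift along the tool's x, y, z in a scale on which 1.0 is 0.6 m, then the opening, from -1 (shut) to 1 (fully open). A call has 1 to 8 rows; each row is the pose to reach, as a shift and turn from the pose commanded when the call began, along the tool's axes at that moment; what a row does not reach only later rows make up. A row lasts 1/8 s, in which the tool goes at most 62.5 mm and 10.7 degrees, less where a joint would pass 70% of its speed; a pose out of reach is approached as far as the arm can. A call with a gripper value outside its range is refused whole. The fingers move at their own pace and stop on an object; "grip_force" is the grip in N (left out, the last holds). Time passes only in rows, so rows that repeat a pose let the fingers close. It gives the time, the measured TCP pose, the force, the opening and the grip force at its end, in the units of the state.
- ctrl.get_state(): the state, without advancing time (a new reading comes with each control period).
- ctrl.read_camera(name): name is "side" or "top" or "wrist"; returns a dict with "color" (384x512x3 uint8, red, green, blue), "fx", "fy", "cx", "cy" (pixels), "D" ([k1, k2, p1, p2, k3] as OpenCV has them; the pictures are not rectified), "extrinsics" (4x4, takes a point from world to camera coordinates). Camera axes: x right, y down, z forward; pixel columns grow to the right and rows downward; lengths in m; the calibration is good to about 2 mm. A picture is of the moment at which its call begins. There is no depth.
- ctrl.sign_off(): hands the job in; it is judged then, once.
Trained networks look in a picture, given as the dict that the camera call returned (one of the last four; its "shot" number tells which), for a name from the list of things; names that differ only in an ending like _2 or _b are one class to them, and where a whole thing is asked for, a point or a joint stands for the part that bears it (a point fixed in the world has none). Each returns a list of dicts, best first, with "p" (0 to 1); they miss things now and then, are a little off and sometimes report something else, mostly with a low value. They report only what shows in the picture. A call takes as long as a camera call. They do not tell look-alikes from the thing itself.
- ctrl.look_for(picture, target): "position" ([x, y, z] in m, in the coordinates of the camera as it stood for that picture, good to about 4 mm: the middle of the surface that is visible of it).
The state is a dict: "time": time; "qpos": joint angles; "dq": joint speeds; "joint_efforts": joint torques, N m; "eef_pos": TCP position; "tcp_rot": TCP orientation; "contact_force": force on the tool from outside, world axes, zero at the start; "wrist_torque": the same for the moment, N m; "opening": opening from 0.0 (shut) to 1.0 (fully open); "finger_force": force on a finger pad.
Only numpy, scipy, OpenCV 4.12 (cv2) and the standard library are available. Lean on these libraries where they do the work, as an engineer would, in place of code of your own. Each camera call takes 0.05 s, during which the arm holds its last target. There are 200 camera calls.

## Working session

There is one attempt and no reset: what is moved stays moved. The work goes in short steps, Python scripts to look and compute and a tool call to move; the robot and the scene stay as the last step left them, time stands still between calls to the robot, and variables do not carry over. Pictures are saved under pics/ and viewed, at most 10 in all, crops included, and the job is handed in when it is done.

Besides the shell and the picture viewer there is one more tool, called after "Emit:" as name(argument=value, ...) on one line, values as JSON. send_rows: Moves the arm, as the interface text tells. Its arguments: {"type":"object","properties":{"rows":{"type":"string"},"grip_force":{"type":"number"}},"required":["rows"]}

```bash
mkdir -p pics; cat > h.py <<'E'
import numpy as np, cv2
from scipy.spatial.transform import Rotation as R
from plant import ctrl
def K(p): return np.array([[p['fx'],0,p['cx']],[0,p['fy'],p['cy']],[0,0,1.]])
def save(p,n): cv2.imwrite('pics/'+n,p['color'][:,:,::-1])
def w(p,c): return (np.linalg.inv(p['extrinsics'])@np.r_[c,1])[:3]
def proj(p,X):
    E=p['extrinsics']; return cv2.projectPoints(np.atleast_2d(np.array(X,float)),cv2.Rodrigues(E[:3,:3])[0],E[:3,3],K(p),np.array(p['D']))[0][:,0]
def ray(p,uv):
    n=cv2.undistortPoints(np.array([[uv]],float),K(p),np.array(p['D']))[0,0]
    E=np.linalg.inv(p['extrinsics']); d=E[:3,:3]@np.r_[n,1]; return E[:3,3],d/np.linalg.norm(d)
def onz(p,uv,z):
    o,d=ray(p,uv); return o+d*(z-o[2])/d[2]
def tri(rs):
    A=np.zeros((3,3));b=np.zeros(3)
    for o,d in rs:
        M=np.eye(3)-np.outer(d,d);A+=M;b+=M@o
    return np.linalg.solve(A,b)
E
cat > a.py <<'E'
from h import *
np.set_printoptions(precision=4,suppress=True)
for c in ['top','side']:
    p=ctrl.read_camera(c); save(p,c+'0.png')
    print(c, np.linalg.inv(p['extrinsics'])[:3,3])
    for n in ['viewer','flap','flap_hinge','flap_bar','sleeve','sleeve_grip','specimen','hook_beside','jar_beside']:
        for r in ctrl.look_for(p,n)[:3]:
            print(n, round(r['p'],2), w(p,r['position']), proj(p,w(p,r['position']))[0].round())
print(ctrl.get_state())
E
python3 a.py
```

```text
top [0.4282 0.046  1.1844]
viewer 0.76 [ 0.5697 -0.0733  0.0163] [291. 227.]
viewer 0.27 [0.5672 0.1325 0.046 ] [214. 230.]
flap 0.63 [ 0.5573 -0.0222  0.0678] [274. 230.]
flap_hinge 0.71 [ 0.5505 -0.0192  0.0638] [273. 233.]
flap_bar 0.63 [ 0.555  -0.0199  0.0674] [273. 231.]
sleeve 0.63 [ 0.5451 -0.1752  0.0633] [333. 233.]
sleeve_grip 0.68 [ 0.5508 -0.1719  0.0675] [332. 230.]
specimen 0.74 [ 0.7649 -0.0942  0.0543] [296. 153.]
specimen 0.62 [ 0.6586 -0.0322  0.0736] [276. 191.]
hook_beside 0.59 [0.5665 0.1338 0.0464] [213. 230.]
jar_beside 0.64 [ 0.596  -0.3024  0.0886] [384. 210.]
side [ 0.6827 -0.9914  1.013 ]
flap_hinge 0.71 [ 0.5552 -0.026   0.0646] [231. 217.]
flap_bar 0.88 [ 0.5507 -0.0238  0.0663] [230. 216.]
sleeve 0.82 [ 0.5492 -0.1928  0.0561] [226. 262.]
sleeve_grip 0.78 [ 0.5486 -0.1956  0.0574] [225. 262.]
sleeve_grip 0.62 [ 0.6048 -0.3404  0.0749] [243. 303.]
specimen 0.79 [ 0.6554 -0.0459  0.0483] [265. 226.]
specimen 0.49 [ 0.7607 -0.1061  0.0363] [300. 243.]
hook_beside 0.57 [0.5696 0.12   0.0323] [239. 193.]
jar_beside 0.97 [ 0.6033 -0.3402  0.074 ] [242. 303.]
{'time': 1.0, 'qpos': array([-1.33  ,  0.2863,  1.5767, -0.    ,  1.2786, -0.15  ]), 'dq': array([ 0.0004,  0.0009, -0.0003,  0.0004,  0.0026,  0.0011]), 'joint_efforts': array([ -0.0005, -40.5982, -29.2944,  -0.0002,   0.0006,  -0.    ]), 'eef_pos': array([ 0.2572, -0.6241,  0.25  ]), 'tcp_rot': array([ 0.981 ,  0.1942, -0.    , -0.    ]), 'contact_force': array([ 0.4815, -1.2022, -0.55  ]), 'wrist_torque': array([ 0.0402, -0.0076, -0.0015]), 'finger_force': 0.0, 'opening': 0.9972813583192168}
```

```bash
python3 -c "
import cv2
a=cv2.imread('pics/top0.png')[120:290,190:410];cv2.imwrite('pics/topc.png',cv2.resize(a,None,fx=3.5,fy=3.5,interpolation=cv2.INTER_CUBIC))"
```

```text
(no output)
```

View pics/topc.png

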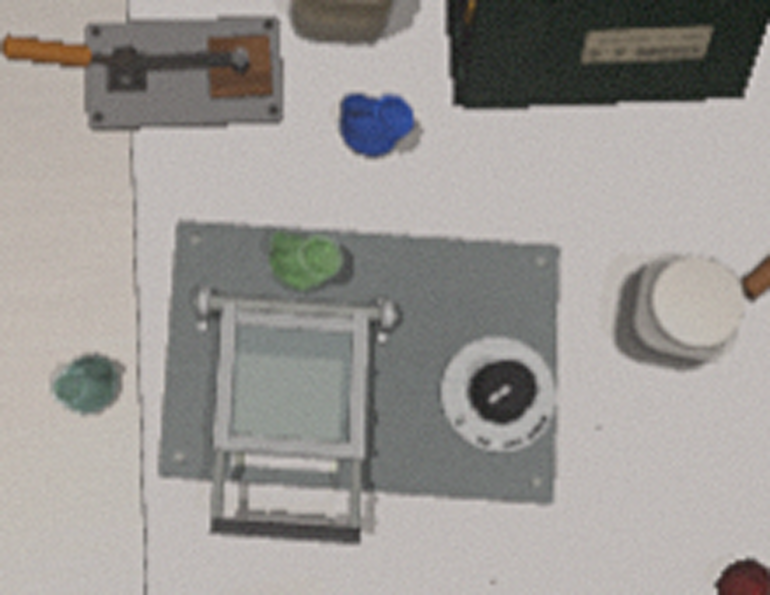

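View pics/side0.png

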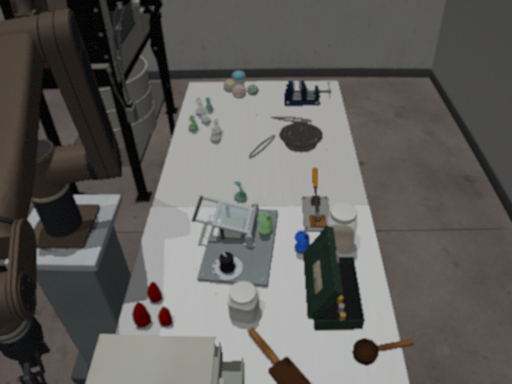

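```bash
cat > b.py <<'E'
from h import *
from scipy.optimize import least_squares
np.set_printoptions(precision=4,suppress=True)
p=ctrl.read_camera('top')
s,c=np.sin(1.35),np.cos(1.35)
bx,bz=.03-.17*s,.05+.17*c
M=np.array([[.1,.15,.014],[.1,-.15,.014],[-.1,-.15,.014],[-.1,.15,.014],[bx,.108,bz],[bx,.002,bz],[-.02,-.105,.064]])
C=np.array([[180,222],[558,245],[552,503],[160,477],[212,526],[360,535],[503,390]])
U=(C+.5)/3.5-.5+[190,120]
def T(q,M=M): return R.from_euler('z',q[2]).apply(M)+[q[0],q[1],0]
f=lambda q:(proj(p,T(q))-U).ravel()
r=least_squares(f,[.57,-.07,0]); q=r.x
print(q, f(q).reshape(-1,2))
print('bar',T(q,np.array([[bx,.055,bz]])),'sleeve',T(q,np.array([[-.02,-.105,.052]])))
print('free-z check: corners at z=.014', [onz(p,u,.014) for u in U[:4]])
l=[onz(p,(np.array(a)+.5)/3.5-.5+[190,120],.064) for a in [(490,400),(512,383)]]
d=l[0]-l[1]; print('line', R.from_euler('z',-q[2]).apply(d), 'sleeve angle', (np.arctan2(d[1],d[0])-q[2]-np.pi+np.pi)%(2*np.pi)-np.pi+.9)
for v in ([460,422],[483,441],[513,440],[540,430]):
    x=R.from_euler('z',-q[2]).apply(onz(p,(np.array(v)+.5)/3.5-.5+[190,120],.02)-np.r_[q[:2],0])-[-.02,-.105,0]
    print(x, (np.arctan2(x[1],x[0]))%(2*np.pi)-np.pi+.9)
E
python3 b.py
```

```text
[ 0.5827 -0.078  -0.1086] [[-1.1553 -0.415 ]
 [ 0.2294  0.1145]
 [ 0.664   0.4484]
 [-0.8055  0.031 ]
 [-0.7502  0.064 ]
 [-0.1093  0.469 ]
 [ 1.8781 -0.9028]]
bar [[ 0.4536 -0.0085  0.0872]] sleeve [[ 0.5514 -0.1802  0.052 ]]
free-z check: corners at z=.014 [array([0.6971, 0.0572, 0.014 ]), array([ 0.6662, -0.2373,  0.014 ]), array([ 0.4683, -0.2146,  0.014 ]), array([0.4995, 0.0799, 0.014 ])]
line [-0.0136  0.0157  0.    ] sleeve angle 0.04132840327147991
[-0.0235  0.0285  0.02  ] 0.019523539049282612
[-0.0367  0.0107  0.02  ] 0.6153110340668834
[-0.0344 -0.0118  0.02  ] 1.2315052754711089
[-0.0254 -0.032   0.02  ] 1.7992264608715778
```

The rows are not in the units I measure in: shifts go in shares of 0.6 m and turns go in shares of 180 degrees. I convert before sending: 440 mm is 0.7333, -298 mm is -0.4967.

Emit:
send_rows(rows="0 0 0 0.0833 -0.0583 -0.0167 1;0 0 0 0.7333 -0.4967 0 1;0 0 0 0.7333 -0.4967 0 1;0 0 0 0.7333 -0.4967 0 1;0 0 0 0.7333 -0.4967 0 1;0 0 0 0.7333 -0.4967 0 1;0 0 0 0.7333 -0.4967 0 1;0 0 0 0.7333 -0.4967 0 1")

```text
time: 2.05
eef_pos: [0.5331, -0.2066, 0.2511]
tcp_rot: [0.981, 0.194, 0.0, 0.0]
contact_force: [0.1, -0.2, 0.3]
opening: 1.001
finger_force: 0.0
```

In the tool's units: 30 mm is 0.05, -20 mm is -0.0333.

Emit:
send_rows(rows="0 0 0 0.05 -0.0333 0 1;0 0 0 0.05 -0.0333 0 1;0 0 0 0.05 -0.0333 0 1")

```text
time: 2.42
eef_pos: [0.5521, -0.1789, 0.2507]
tcp_rot: [0.981, 0.194, -0.0, 0.0]
contact_force: [0.5, -0.2, -0.2]
opening: 0.998
finger_force: 0.0
```

```bash
cat > c.py <<'E'
from h import *
import sys
np.set_printoptions(precision=4,suppress=True)
p=ctrl.read_camera('wrist'); save(p,sys.argv[1])
print(np.linalg.inv(p['extrinsics']))
for n in ['sleeve_grip','flap_bar','specimen']:
    for r in ctrl.look_for(p,n)[:2]: print(n, round(r['p'],2), w(p,r['position']), proj(p,w(p,r['position']))[0].round())
s=ctrl.get_state(); print(s['time'],s['qpos'],s['eef_pos'],s['tcp_rot'])
print(proj(p,[[.5514,-.1802,.064],s['eef_pos']]))
E
python3 c.py w1.png
```

```text
[[ 0.3817 -0.8758 -0.2953  0.6294]
 [-0.9243 -0.3613 -0.1231 -0.1472]
 [ 0.0011  0.3199 -0.9474  0.3739]
 [ 0.      0.      0.      1.    ]]
sleeve_grip 0.91 [ 0.5574 -0.1766  0.0651] [254. 169.]
flap_bar 0.83 [ 0.559  -0.0154  0.0666] [101. 106.]
specimen 0.57 [ 0.6541 -0.0448  0.082 ] [153.  12.]
specimen 0.22 [ 0.6029 -0.2999  0.0885] [389. 179.]
2.625 [-0.4895  0.0788  1.8137 -0.0001  1.2491  0.6925] [ 0.5518 -0.1797  0.2508] [ 0.9812  0.1932 -0.      0.0001]
[[255.3565 174.6587]
 [255.4587 278.0351]]
```

View pics/w1.png

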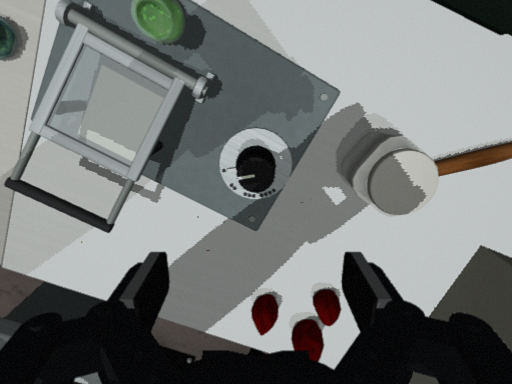

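```bash
cat > d.py <<'E'
from h import *
from b import M,U,T,p as pt
from scipy.optimize import least_squares
pw=ctrl.read_camera('wrist')
Uw=np.array([[340,93],[257,230],[8,182],[110,229],[255.5,173.5]])
Mw=M[[1,2,4,5,6]]
f=lambda q:np.r_[(proj(pt,T(q))-U).ravel(),(proj(pw,T(q,Mw))-Uw).ravel()/1.5]
q=least_squares(f,[.58,-.07,-.1],loss='soft_l1').x
print('Q',q); print(f(q)[14:].reshape(-1,2)*1.5)
for i,j in [(4,2),(5,3),(6,4),(1,0)]: print('tri',tri([ray(pt,U[i]),ray(pw,Uw[j])]))
s,c=np.sin(1.35),np.cos(1.35)
print('bar',T(q,M[4:6]),'sleeve',T(q,np.array([[-.02,-.105,.052]])),pw['fx'])
E
python3 d.py | sed -n '/Q/,$p'
```

```text
Q [ 0.5823 -0.0782 -0.1058]
[[ 1.3104 -2.8618]
 [-0.7379  2.3   ]
 [-0.5752 -0.6343]
 [ 0.8435 -0.8702]
 [-0.3646  0.9877]]
tri [0.4592 0.0421 0.0887]
tri [ 0.4486 -0.0618  0.0906]
tri [ 0.5501 -0.1796  0.0521]
tri [ 0.6595 -0.2296  0.0469]
bar [[ 0.4586  0.0435  0.0872]
 [ 0.4474 -0.0619  0.0872]] sleeve [[ 0.5513 -0.1805  0.052 ]] 304.0876724918376
```

In the tool's units: 198 mm is 0.33, 170 mm is 0.2833.

Emit:
send_rows(rows="0 0 0 -0.0017 0 0.1 1;0 0 0 -0.0017 0 0.2 1;0 0 0 -0.0017 0 0.2833 1;0 0 0 -0.0017 0 0.33 1;0 0 0 -0.0017 0 0.33 0.3;0 0 0 -0.0017 0 0.33 -0.5;0 0 0 -0.0017 0 0.33 -1;0 0 0 -0.0017 0 0.33 -1", grip_force=40)

```text
time: 3.72
eef_pos: [0.5526, -0.1792, 0.0553]
tcp_rot: [0.981, 0.194, 0.001, 0.001]
contact_force: [-2.0, 1.7, 7.2]
opening: 0.45
finger_force: 41.3
```

Emit:
send_rows(rows="0 0 0 0 0 0 -1;0 0 0 0 0 0 -1;0 0 0 0 0 0 -1")

```text
time: 4.1
eef_pos: [0.5526, -0.1792, 0.0554]
tcp_rot: [0.981, 0.194, 0.001, 0.001]
contact_force: [-2.3, 1.1, 5.4]
opening: 0.45
finger_force: 41.3
```

In the tool's units: -69 degrees is -0.3833.

Emit:
send_rows(rows="0 0 -0.0556 0 0 0 -1;0 0 -0.1111 0 0 0 -1;0 0 -0.1667 0 0 0 -1;0 0 -0.2222 0 0 0 -1;0 0 -0.2778 0 0 0 -1;0 0 -0.3333 0 0 0 -1;0 0 -0.3833 0 0 0 -1;0 0 -0.3833 0 0 0 -1")

```text
time: 5.1
eef_pos: [0.5498, -0.1773, 0.0553]
tcp_rot: [0.698, 0.716, -0.001, -0.003]
contact_force: [-10.9, 7.1, 15.6]
opening: 0.454
finger_force: 42.3
```

```bash
cat > e.py <<'E'
from h import *
import sys
p=ctrl.read_camera('wrist'); save(p,sys.argv[1])
s=ctrl.get_state(); print(s['time'],s['eef_pos'],s['tcp_rot'],s['wrist_torque'],s['opening'])
E
python3 e.py w2.png
```

```text
5.15 [ 0.54983626 -0.17732845  0.05529773] [ 0.69825336  0.71584209 -0.00076252 -0.00343115] [ 1.07701665  1.61690364 -0.05522183] 0.4521714643961978
```

View pics/w2.png

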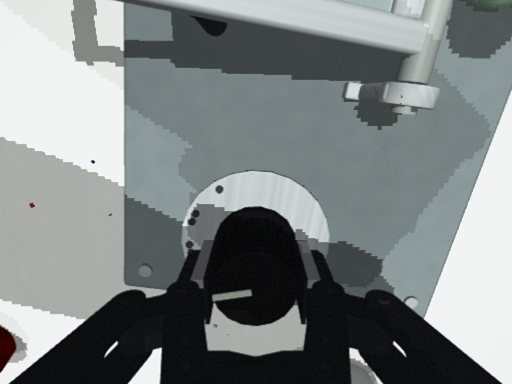

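In the tool's units: -180 mm is -0.3, -120 mm is -0.2, -69 degrees is -0.3833.

Emit:
send_rows(rows="0 0 -0.3833 0 0 0 -1;0 0 0 0 0 0 1;0 0 0 0 0 0 1;0 0 0 0 0 0 1;0 0 0 0 0 -0.1 1;0 0 0 0 0 -0.2 1;0 0 0 0 0 -0.3 1;0 0 0 0 0 -0.3 1")

```text
time: 6.15
eef_pos: [0.5546, -0.1806, 0.2404]
tcp_rot: [0.698, 0.716, 0.002, 0.007]
contact_force: [-0.1, -0.0, -0.5]
opening: 0.999
finger_force: 0.0
```

```bash
python3 c.py w3.png
```

```text
[[ 0.9995  0.0209  0.022   0.5518]
 [ 0.027  -0.9445 -0.3273 -0.097 ]
 [ 0.014   0.3277 -0.9447  0.363 ]
 [ 0.      0.      0.      1.    ]]
sleeve_grip 0.76 [ 0.5518 -0.1742  0.0597] [249. 167.]
flap_bar 0.64 [ 0.5537 -0.0516  0.0678] [254.  32.]
specimen 0.76 [ 0.7621 -0.1033  0.0458] [460.  99.]
specimen 0.63 [ 0.6469 -0.0423  0.0796] [367.  20.]
6.35 [-0.4887  0.0942  1.8348 -0.      1.216  -0.5137] [ 0.5505 -0.1784  0.2307] [ 0.6982  0.7159 -0.0005 -0.0017]
[[248.3006 173.5021]
 [244.1903 259.8585]]
```

View pics/w3.png

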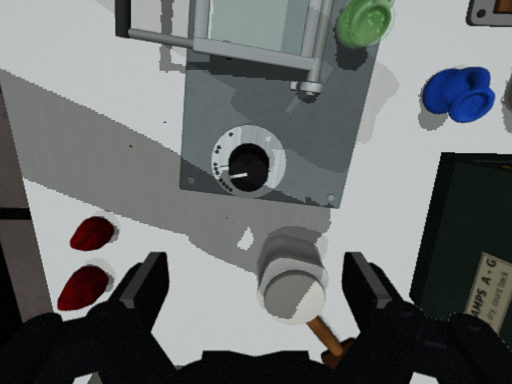

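```bash
python3 - <<'E'
from h import *
a=cv2.imread('pics/w3.png')[115:205,195:300];cv2.imwrite('pics/w3c.png',cv2.resize(a,None,fx=6,fy=6,interpolation=cv2.INTER_CUBIC))
p=ctrl.read_camera('wrist')
l=[onz(p,u,.064) for u in [(230,178),(247,174.5)]]; d=l[0]-l[1]
print((np.arctan2(d[1],d[0])+.1065)%(2*np.pi)-np.pi+.9)
c=np.array([.5513,-.1805])
Q=[]
for n in range(4):
    t=np.pi-.9+.6*n-.1058; Q.append([*(c+.037*np.array([np.cos(t),np.sin(t)])),.02])
print(proj(p,Q))
E
```

```text
1.242104405373749
[[237.55506811 140.88629122]
 [224.7050679  155.52812493]
 [222.79075479 174.35054945]
 [231.89810214 190.66016332]]
```

View pics/w3c.png

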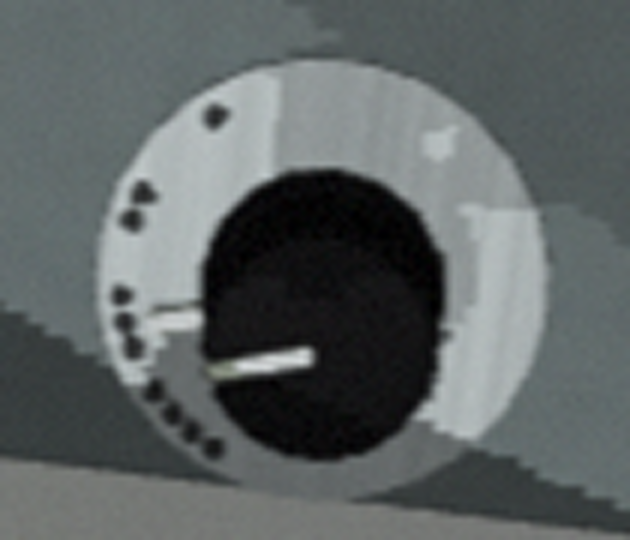

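In the tool's units: 172 mm is 0.2867, 120 mm is 0.2, 7.5 degrees is 0.0417.

Emit:
send_rows(rows="0 0 0.0417 0.1 -0.05 0.0333 1;0 0 0.0417 0.2 -0.1 0.0667 0.5;0 0 0.0417 0.2867 -0.155 0.1083 -0.06;0 0 0.0417 0.2867 -0.155 0.1183 -0.06;0 0 0.0417 0.2867 -0.155 0.1183 -0.06;0 0 0.0417 0.2867 -0.155 0.1183 -0.06")

```text
time: 7.15
eef_pos: [0.4556, -0.0103, 0.1625]
tcp_rot: [0.744, 0.668, 0.0, 0.001]
contact_force: [0.6, 0.0, -0.0]
opening: 0.467
finger_force: 0.0
```

```bash
cat >> h.py <<'E'
q=np.array([.5823,-.0782,-.1058])
def T(M): return R.from_euler('z',q[2]).apply(np.array(M))+[q[0],q[1],0]
def bar(a,y=.055): return T([.03+.17*np.sin(a),y,.05+.17*np.cos(a)])
E
cat > g.py <<'E'
from h import *
p=ctrl.read_camera('wrist')
s=ctrl.get_state(); print(s['time'],s['eef_pos'],s['tcp_rot'],s['opening'],s['qpos'])
im=p['color'].copy()
for X in [bar(-1.35,.002),bar(-1.35,.055),bar(-1.35,.108),s['eef_pos']]:
    u=proj(p,X)[0]; print(X,u); cv2.circle(im,tuple(int(round(v)) for v in u),3,(255,0,0),1)
p['color']=im; save(p,'w4.png')
E
python3 g.py
```

```text
7.2 [ 0.45583231 -0.01047641  0.1627767 ] [7.44192546e-01 6.67964195e-01 5.15549012e-04 1.01144533e-03] 0.47352231593656313 [-2.45977815e-01 -1.16996939e-01  2.17635276e+00 -3.13195849e-04
  1.07998320e+00 -1.37974996e-01]
[ 0.44739798 -0.06186263  0.08723114] [249.61574164 276.97454007]
[ 0.45299493 -0.00915898  0.08723114] [249.13059077 212.41094762]
[0.45859187 0.04354466 0.08723114] [248.55820617 136.7197671 ]
[ 0.45583231 -0.01047641  0.1627767 ] [253.02832015 275.98631105]
```

View pics/w4.png

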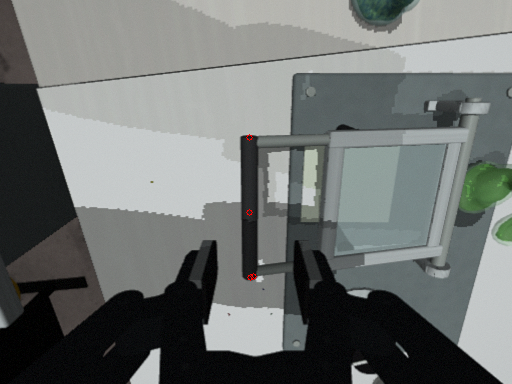

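Emit:
send_rows(rows="0 0 0 0.0017 -0.005 0.05 -0.06;0 0 0 0.0017 -0.005 0.0917 -0.06;0 0 0 0.0017 -0.005 0.125 -0.06;0 0 0 0.0017 -0.005 0.125 -0.06;0 0 0 0.0017 -0.005 0.125 -1;0 0 0 0.0017 -0.005 0.125 -1;0 0 0 0.0017 -0.005 0.125 -1;0 0 0 0.0017 -0.005 0.125 -1", grip_force=25)

```text
time: 8.2
eef_pos: [0.4518, -0.0084, 0.0881]
tcp_rot: [0.744, 0.669, -0.0, 0.001]
contact_force: [-4.0, -1.8, 6.0]
opening: 0.126
finger_force: 24.7
```

```bash
cat > k.py <<'E'
from h import *
np.set_printoptions(precision=4,suppress=True)
s=ctrl.get_state(); print(s['time'],s['eef_pos'],s['tcp_rot'],s['opening'],s['contact_force'],s['finger_force'])
Rt=R.from_quat(s['tcp_rot'])
h=T([.03,.055,.05]); v=R.from_euler('z',-q[2]).apply(s['eef_pos']-h); a0=np.arctan2(v[0],v[2]); print('hinge',h,'rel',v,'flap',a0,'rad',np.hypot(v[0],v[2]))
for a in np.linspace(-1.35,0,16)[1:]:
    print(round(a,3),(Rt.inv().apply(bar(a)-bar(-1.35))*1000).round(1))
E
python3 k.py
```

```text
8.2 [ 0.4518 -0.0084  0.0881] [ 0.7436  0.6687 -0.0002  0.0008] 0.126388665374789 [-3.9693 -1.841   5.9513] 24.692423343658447
hinge [ 0.6179 -0.0267  0.05  ] rel [-0.1671  0.0006  0.0381] flap -1.3466825904847626 rad 0.17140560234744012
-1.26 [ -0.    4.  -14.8]
-1.17 [ -0.    9.4 -29.1]
-1.08 [ -0.1  16.  -42.9]
-0.99 [ -0.1  23.8 -56. ]
-0.9 [ -0.1  32.8 -68.4]
-0.81 [ -0.1  42.8 -79.9]
-0.72 [ -0.1  53.9 -90.5]
-0.63 [  -0.1   65.8 -100.1]
-0.54 [  -0.1   78.6 -108.5]
-0.45 [  -0.1   92.  -115.8]
-0.36 [  -0.1  106.1 -121.8]
-0.27 [  -0.1  120.6 -126.5]
-0.18 [  -0.1  135.5 -129.9]
-0.09 [  -0.1  150.7 -132. ]
0.0 [  -0.1  166.  -132.6]
```

In the tool's units: -90 mm is -0.15, -80 mm is -0.1333.

Emit:
send_rows(rows="0 0 0 0 0.0067 -0.025 -1;0 0 0 0 0.015 -0.0483 -1;0 0 0 0 0.0267 -0.0717 -1;0 0 0 0 0.04 -0.0933 -1;0 0 0 0 0.055 -0.1133 -1;0 0 0 0 0.0717 -0.1333 -1;0 0 0 0 0.09 -0.15 -1;0 0 0 0 0.09 -0.15 -1")

```text
time: 9.2
eef_pos: [0.504, -0.0139, 0.1804]
tcp_rot: [0.743, 0.669, -0.003, -0.002]
contact_force: [-13.6, -1.9, 12.6]
opening: 0.128
finger_force: 25.2
```

```bash
sed -i 's/-bar(-1.35))/-s["eef_pos"])/' k.py; python3 k.py
```

```text
9.2 [ 0.504  -0.0139  0.1804] [ 0.7435  0.6688 -0.0028 -0.0019] 0.12789569957086327 [-13.5642  -1.9155  12.5992] 25.177883505821228
hinge [ 0.6179 -0.0267  0.05  ] rel [-0.1146  0.0006  0.1304] flap -0.7208766275660856 rad 0.17362952800899234
-1.26 [ -0.5 -46.7  78.8]
-1.17 [ -0.5 -41.5  64.4]
-1.08 [ -0.5 -35.   50.5]
-0.99 [ -0.6 -27.3  37.3]
-0.9 [ -0.6 -18.4  24.9]
-0.81 [-0.6 -8.4 13.3]
-0.72 [-0.6  2.5  2.6]
-0.63 [-0.6 14.4 -7. ]
-0.54 [ -0.7  27.1 -15.6]
-0.45 [ -0.7  40.5 -22.9]
-0.36 [ -0.7  54.5 -29. ]
-0.27 [ -0.7  69.  -33.9]
-0.18 [ -0.7  83.9 -37.4]
-0.09 [ -0.7  99.1 -39.5]
0.0 [ -0.7 114.3 -40.3]
```

Emit:
send_rows(rows="0 0 0 0 0.0183 -0.0233 -1;0 0 0 0 0.04 -0.0375 -1;0 0 0 0 0.0633 -0.05 -1;0 0 0 0 0.0867 -0.06 -1;0 0 0 0 0.11 -0.0675 -1;0 0 0 0 0.135 -0.0733 -1;0 0 0 0 0.135 -0.0733 -1;0 0 0 0 0.135 -0.0733 -1")

```text
time: 10.2
eef_pos: [0.5864, -0.0226, 0.2222]
tcp_rot: [0.744, 0.668, 0.001, 0.001]
contact_force: [-0.9, -4.5, 4.8]
opening: 0.127
finger_force: 25.9
```

```bash
python3 k.py; cat > m.py <<'E'
from h import *
import sys
p=ctrl.read_camera('side'); v=sys.argv[1]
a=p['color'][165:275,175:325]; cv2.imwrite('pics/s%s.png'%v,cv2.resize(a,None,fx=5,fy=5,interpolation=cv2.INTER_CUBIC)[:,:,::-1])
for r in ctrl.look_for(p,'flap_bar')[:1]: print(r['p'],w(p,r['position']))
E
python3 m.py 1
```

```text
10.2 [ 0.5864 -0.0226  0.2222] [0.7438 0.6685 0.0006 0.0012] 0.12663017581412955 [-0.8726 -4.4515  4.7988] 25.865425765514374
hinge [ 0.6179 -0.0267  0.05  ] rel [-0.0318  0.0007  0.1722] flap -0.18264567670545162 rad 0.1751479553403519
-1.26 [  -0.7 -130.3  119.9]
-1.17 [  -0.7 -125.   105.6]
-1.08 [  -0.8 -118.4   91.8]
-0.99 [  -0.8 -110.5   78.7]
-0.9 [  -0.8 -101.5   66.3]
-0.81 [ -0.8 -91.5  54.8]
-0.72 [ -0.8 -80.4  44.2]
-0.63 [ -0.8 -68.4  34.7]
-0.54 [ -0.8 -55.7  26.3]
-0.45 [ -0.8 -42.2  19.1]
-0.36 [ -0.7 -28.1  13.1]
-0.27 [ -0.7 -13.6   8.4]
-0.18 [-0.7  1.4  5. ]
-0.09 [-0.7 16.5  3. ]
0.0 [-0.7 31.8  2.3]
0.64 [ 0.60104173 -0.03970122  0.12455119]
```

View pics/s1.png

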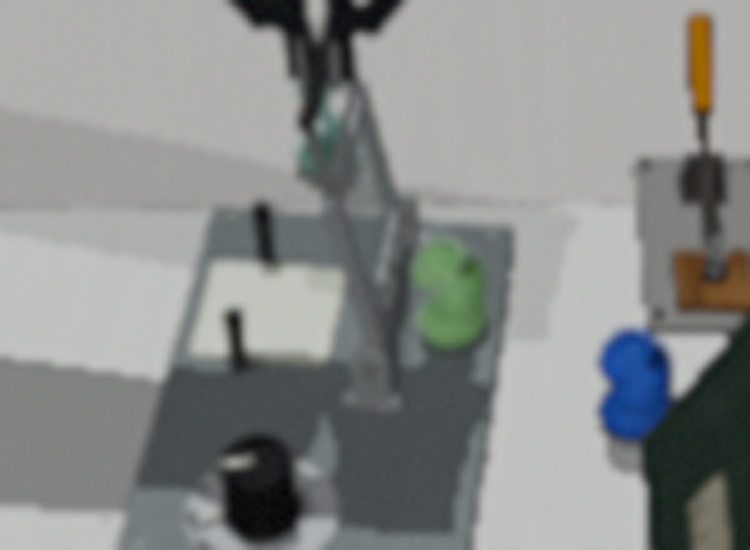

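Emit:
send_rows(rows="0 0 0 0 0.0133 -0.0017 -1;0 0 0 0 0.025 -0.0033 -1;0 0 0 0 0.0383 -0.0042 -1;0 0 0 0 0.0508 -0.0042 -1;0 0 0 0 0.0508 -0.0042 -1;0 0 0 0 0.0508 -0.0042 -1;0 0 0 0 0.0508 -0.0042 -1;0 0 0 0 0.0508 -0.0042 -1")

```text
time: 11.3
eef_pos: [0.6166, -0.0259, 0.2242]
tcp_rot: [0.744, 0.668, 0.0, 0.001]
contact_force: [-1.3, -5.2, 6.1]
opening: 0.13
finger_force: 26.4
```

```bash
python3 k.py|head -2; python3 m.py 2; python3 - <<'E'
from h import *
p=ctrl.read_camera('top'); a=p['color'][130:290,195:355]; cv2.imwrite('pics/t2.png',cv2.resize(a,None,fx=3.7,fy=3.7,interpolation=cv2.INTER_CUBIC)[:,:,::-1])
p=ctrl.read_camera('side')
from h import bar,T
im=p['color'].copy()
for a in(-.1,0,.1):print(a,(proj(p,[bar(a,.002),bar(a,.055)])-[175,165])*5)
print((proj(p,[T([.03,0,.05])])-[175,165])*5)
E
```

```text
11.3 [ 0.6166 -0.0259  0.2242] [0.7438 0.6684 0.0004 0.0009] 0.13028134423530857 [-1.2878 -5.1936  6.1479] 26.358140408992767
hinge [ 0.6179 -0.0267  0.05  ] rel [-0.0015  0.0007  0.1742] flap -0.008418561632464011 rad 0.17424602553461963
0.88 [ 0.61117144 -0.04653306  0.13618669]
-0.1 [[330.22335006 124.2193724 ]
 [344.82578331  62.27259029]]
0 [[361.16165779 124.94155722]
 [374.80492866  62.85430605]]
0.1 [[392.3371662  128.03873386]
 [404.9964697   65.79221026]]
[[373.62409171 344.56489919]]
```

View pics/s2.png

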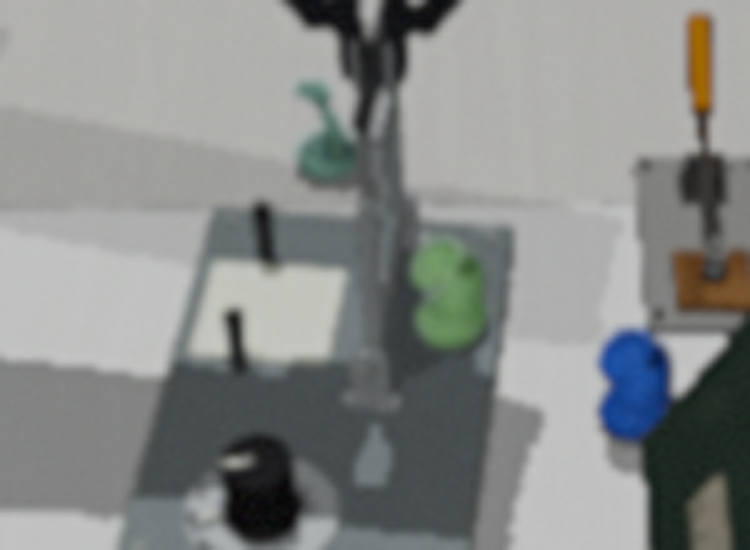

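```bash
python3 -c "
from plant import ctrl; print(ctrl.sign_off())"
```

```text
the job is handed in; nothing more can be done
None
```

The job is handed in: the sleeve sits at number three, clicked in while the flap still lay down. The gripper holds the flap by its bar at about -0.01 rad from upright (tool pose and side picture), and both glass hooks and the jar were left standing untouched; the hand-in returned no verdict.

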